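# Clamp a driver housing in the bench vise

## Robot

A 6-joint arm with a two-finger parallel gripper is mounted at the origin on the work surface. World frame = base frame: x ahead of the robot, y to its left, z up, the work surface at z = 0. Lengths are in m, angles in rad, forces in N, time in s.
With the tool pointing down it reaches from about 0.35 to 0.775 m from the base axis. Payload 7.3 kg.
Tool frame: the origin (TCP) lies between the finger pads, 19 mm behind the fingertips; this is the grasp point; x points along the fingers, y is the direction in which the jaws open and shut, and the axes are right-handed (so a half turn about x gives the same grasp; the last joint's range is limited). The gripper opens to 92 mm and grips with 3 to 60 N. Pads are 19 mm wide; open, the fingers measure 130 mm over their backs; the gripper's body (75 mm by 190 mm) begins 47 mm behind the grasp point.
Start: joints at [1.004, 0.342, 1.524, -0, 1.275, -0.146], TCP at [0.214, 0.479, 0.246] pointing down, gripper open.
Joint ranges: [-2.53, 2.53], [-0.77, 2.02], [0.04, 2.7], [-1, 4.14], [0.28, 2.66], [-3.11, 3.11]. Speed limits (rad/s): [2.57, 2.57, 3.14, 3.14, 3.14, 3.14].

## Interface

Orientations are given as [roll, pitch, yaw] about the fixed x, y, z axes, in that order (R = Rz(yaw) Ry(pitch) Rx(roll)).
In Python, from cell import observe, read_camera, get_calibration, hand_in gives the robot as it stands. The module is installed in compiled form; this text tells all that it offers.
- The arm moves only by the shell command python3 -m crank 'ROWS' [FORCE]. ROWS is JSON, a list of rows, each an object of numbers: "fingers": the opening, from -1 (shut) to 1 (fully open); "tx", "ty", "tz": the shift along the tool's x, y, z in units of 40 mm (1.0 is 40 mm); "roll": the turn about the tool's x in units of 10 degrees (1.0 is 10 degrees). In form: [{"fingers": .., "tx": .., "ty": .., "tz": .., "roll": ..}, ...]. A call has exactly 8 rows; each row is the pose to reach, as a shift and turn from the pose commanded when the call began, along the tool's axes at that moment; what a row does not reach only later rows make up. A row lasts 1/8 s, in which the tool goes at most 62.5 mm and 10.7 degrees, less where a joint would pass 70% of its speed; a pose out of reach is approached as far as the arm can. A call with a gripper value outside its range is refused whole. The fingers move at their own pace and stop on an object; FORCE is the grip in N (left out, the last holds). Time passes only in rows, so rows that repeat a pose let the fingers close, or fill a call up. It gives the time, the measured TCP pose, the force and the opening at its end, in the units of the state.
- observe(): the state, without advancing time (a new reading comes with each control period).
- read_camera(name): name is "side" or "top" or "wrist"; returns (picture, depth): 384x512x3 uint8, red, green, blue; 384x512 float32, m along the optical axis (not along the pixel's ray), 0 where there is no reading.
- get_calibration(name): a dict with "vertical_fov" (degrees; the focal length in pixels is half the picture's height over the tangent of half this angle, whatever the lens; pixels are square), "cx", "cy" (the principal point, pixels), "dist_coeffs" ([k1, k2, p1, p2, k3] as OpenCV has them; the pictures are not rectified), "pose" (4x4, takes a point from camera to world coordinates); the wrist camera has in their place "T_tool_cam" (4x4, takes a point from camera to tool coordinates, whose origin is the TCP and whose axes are the tool frame's). Camera axes: x right, y down, z forward; pixel columns grow to the right and rows downward; lengths in m; the calibration is good to about 2 mm. A picture is of the moment at which its call begins: read the wrist's pose just before it. get_calibration takes no time and is no camera call.
- hand_in(): hands the job in, once; it reports no verdict.
The state is a dict: "time": time; "qpos": joint angles; "qvel": joint speeds; "joint_efforts": joint torques, N m; "tool_pos": TCP position; "tool_rot": TCP orientation; "contact_force": force on the tool from outside, world axes, zero at the start; "torque": the same for the moment, N m; "opening": finger opening in m.
Only numpy, scipy, OpenCV 4.12 (cv2) and the standard library are available. Lean on these libraries where they do the work, as an engineer would, in place of code of your own. Each camera call takes 0.05 s, during which the arm holds its last target. There are 200 camera calls.

## Task

Take the bare-aluminium driver housing out of the divided bin and stand it board side up on the bed of the vise, square to the jaws and about midway along them, then let go of it and crank the vise handle until the jaws hold it firmly, ready for its cover: about a third to a half turn past first touch, without crushing it. Set the housing down rather than dropping it, and leave everything else on the bench where it is.

Things in the scene. Friction and masses are not known exactly. Their poses are not given: they have to be found in the camera images.
- housing: The workpiece: bare silver aluminium driver housing, a plain-sided box 66 mm long (its x), 40 mm wide (its y), 50 mm high, about 0.26 kg, a green circuit board with coloured components just inside its open top, none above the rim. Origin: centre of its underside, z up through the open top. Starts upright in one of the bin's lanes.
- bin: Grey divided bin, fixed, 254 (its x) by 150 (y) by 55 mm high; walls, two dividers, floor 5 mm thick. Three lanes 83 mm apart along x, inside 78 (x) by 140 (y). In each a housing stands on the floor, top level with walls and dividers, length along bin x: its ends have 2 to 10 mm beside them, its 40 mm wide sides at least 28 mm. Origin: centre of underside.
- mat: Thin blue bench mat, fixed, 170 mm (x) by 130 mm (y), 2 mm thick, kept free between the bin and the vise: a clear place to set the housing down and change grip. Origin: centre of its underside.
- vise: Blue machine vise on a swivel base, fixed. Origin on the bench below the clamping place; x along the screw from handle (-x) to fixed jaw (+x), z up. Bed 62 mm above the bench, jaw tops 110 mm; jaws 80 mm long (y), slot open above and at both ends. Fixed jaw face at x = +20 mm, its back at +68; moving jaw at -34 to -30. Base 156 mm across. Nut block x = -110 to -90 mm, top 106 mm.
- bed (a point): Point on top of the vise bed, 62 mm above the bench, at x = y = 0 of the vise (midway along the jaws, 20 mm from the fixed jaw's face), axes as the vise. A rightly clamped housing has its origin here and its y axis along the vise's x, either way round; its rim is then 2 mm above the jaw tops.
- moving_jaw: Moving jaw, blue with an orange facing: 34 mm thick (x), 80 long (y), 48 mm high. Origin at the foot of its face, midway along, at bed height, x = -34 mm of the vise + 5 mm per crank turn (gap between jaws 50 to 54 mm at the start); axes as the vise. Moved by the screw only; sprung, so it stops on a piece gently. A piece standing free is first pushed along the bed to the fixed jaw.
- crank (a joint): Turn of the crank in rad, turns counted on (starts 0 to 5). Growing closes: clockwise seen from the handle end. 5 mm of jaw a turn, so a 40 mm piece is tight from about 17.6 rad; then the force grows about 150 N a turn: 1/3 to 1/2 turn more is firm, 1.3 crushes. At q the grip is at vise y = -50 sin q, z = 88 + 50 cos q mm. Stays where left.
- screw_axis (a point): Point on the axis of the screw, 88 mm above the bench, at x = -172 mm of the vise, abreast of the middle of the crank grip; axes as the vise; fixed. Turning takes 4 N at the grip, up to 8 N when clamped.
- crank_grip: Black grip of the crank: sleeve 74 mm long, 19 mm thick, parallel to the screw axis and 50 mm from it, revolving freely on its pin (spins about its x). Origin at its middle; spans vise x = -209 to -135 mm, beyond the steel crank arm (-132 to -122 mm). Can be pinched from above and carried round with the tool pointing down; take it 5 to 15 mm outwards (-x) of its middle to clear arm and hub.
- black_housing: Bystander: the same housing in black, in another lane of the bin; origin at the centre of its underside.
- blue_housing: Bystander: the same housing in blue, in another lane of the bin; origin at the centre of its underside.
- board_a: Bystander: round white lamp board 110 mm across with a green centre and components, 17 mm high, lying beyond the mat; origin at the centre of its underside.
- board_b: Bystander: a second round lamp board, same size, lying beyond the vise; origin at the centre of its underside.
- screwdriver: Bystander: black electric screwdriver lying on the bench, 215 mm long (its x), 39 mm thick; origin near the middle of its underside.
- screw_tub: Bystander: small white tub of screws, 90 by 75 by 40 mm; origin at the centre of its underside.
- wrench: Bystander: steel wrench 150 mm long lying flat to the right of the crank; origin at the middle of its underside.
Things that resemble listed ones, but are neither listed nor needed, are in the scene too. Leave any orange look-alike of the housing alone.

How it is judged:
On the way:
1. the housing stands upright on the vise bed between the jaws, roughly square to them (0.25 rad) and within 12 mm of midway along them, and has been let go (z of housing in the frame of bed between -0.004 and 0.004 m and y of housing in the frame of bed between -0.012 and 0.012 m and angle between housing's own z axis and vertical below 0.06 rad and angle between the y axis of housing and the x axis of vise, either way round below 0.25 rad and x of housing in the frame of bed between -0.022 and 0.022 m and contact force between the fingers and housing below 0.5 N), for 0.2 s.
At the end, for the whole second after the job is handed in: Housing upright (0.06 rad) on the vise bed (4 mm), against the fixed jaw (4 mm), within 12 mm of midway along the jaws and square to them (0.08 rad); moving jaw presses it with over 25 N; housing and crank at rest (z of housing in the frame of bed between -0.004 and 0.004 m and y of housing in the frame of bed between -0.012 and 0.012 m and angle between housing's own z axis and vertical below 0.06 rad and angle between the y axis of housing and the x axis of vise, either way round below 0.08 rad and x of housing in the frame of bed between -0.004 and 0.004 m and contact force between moving_jaw and housing above 25 N and linear speed of housing below 0.01 m/s and velocity of joint crank between -0.1 and 0.1 rad/s); the robot touches nothing.
It fails at once if the housing is crushed: the moving jaw presses it with more than 200 N (contact force between moving_jaw and housing above 200 N).
It fails at once if the housing is dropped: it moves faster than 0.3 m/s with no finger on it (a fall of more than about 5 mm) (linear speed of housing above 0.3 m/s and contact force between the fingers and housing below 0.2 N).
It fails at once if another thing on the bench (black or blue housing, round boards, screwdriver, screw tub, wrench) is moved by more than 30 mm (distance of any of black_housing, blue_housing, board_a, board_b, screwdriver, screw_tub, wrench from where it was at the start of the episode above 0.03 m).
It also fails if it takes over 72 s, if anything falls off the work surface, if the arm or the gripper's body presses on something with over 40 N, if the wrist force passes 120 N, or if a joint passes its speed limit or range.

## Working session

There is one attempt and no reset: what is moved stays moved. The work goes in short steps, Python scripts to look and compute and a shell command to move; the robot and the scene stay as the last step left them, time stands still between calls to the robot, and variables do not carry over. Pictures are saved under pics/ and viewed, about 8 in all and at most 12, crops included, and the job is handed in when it is done.

```bash
mkdir -p pics; cat > h.py <<'E'
import numpy as np, cv2
from cell import observe, read_camera, get_calibration
from scipy.spatial.transform import Rotation as Rn
def pose(name):
    c=get_calibration(name)
    if 'pose' in c: return c,np.array(c['pose'])
    o=observe(); T=np.eye(4); T[:3,:3]=Rn.from_euler('xyz',o['tool_rot']).as_matrix(); T[:3,3]=o['tool_pos']
    return c,T@np.array(c['T_tool_cam'])
def K(c):
    f=192/np.tan(np.radians(c['vertical_fov'])/2); return np.array([[f,0,c['cx']],[0,f,c['cy']],[0,0,1.]])
def shot(name,fn=None):
    c,T=pose(name); p,d=read_camera(name)
    if fn: cv2.imwrite('pics/'+fn+'.png',p[:,:,::-1])
    np.savez('last_'+name+'.npz',p=p,d=d,T=T); return c,T,p,d
def rays(c,T,uv):
    n=cv2.undistortPoints(np.array(uv,float).reshape(-1,1,2),K(c),np.array(c['dist_coeffs'],float)).reshape(-1,2)
    return np.c_[n,np.ones(len(n))]@T[:3,:3].T
def onplane(c,T,uv,z):
    r=rays(c,T,uv); return T[:3,3]+r*((z-T[2,3])/r[:,2:])
def cloud(c,T,d):
    v,u=np.mgrid[:384,:512]; r=rays(c,T,np.c_[u.ravel(),v.ravel()])
    return (T[:3,3]+r*d.reshape(-1,1)).reshape(384,512,3)
E
python3 - <<'E'
from h import *
o=observe();print(o)
for n in['top','side','wrist']:
    c,T,p,d=shot(n,n+'0');print(n,c['vertical_fov'],c['dist_coeffs'],T.round(3).tolist(),(d>0).mean())
a=[cv2.imread(f'pics/{n}0.png') for n in['top','side']]
cv2.imwrite('pics/a.png',cv2.resize(a[0],(800,600)))
E
```

```text
{'time': 0.0, 'qpos': array([ 1.00397960e+00,  3.42726365e-01,  1.52499646e+00,  9.63643455e-06,
        1.27537051e+00, -1.45989496e-01]), 'qvel': array([ 0.00065354,  0.00044414, -0.00027528, -0.00066072,  0.00057828,
        0.00064515]), 'joint_efforts': array([-1.43244040e-03, -4.31248856e+01, -2.44211268e+01,  7.16570718e-02,
        5.60021424e-02, -4.80005224e-05]), 'tool_pos': array([0.21424703, 0.47889932, 0.24485021]), 'tool_rot': array([-1.72292616,  1.56929563, -2.1437562 ]), 'contact_force': array([ 0.14728787,  0.30741092, -0.23257414]), 'torque': array([-0.07112391, -0.00299218,  0.03021122]), 'opening': 0.09152051529665754}
top 51.61643683740262 [-0.03256192  0.          0.          0.          0.        ] [[0.018, -0.98, 0.196, 0.333], [-1.0, -0.017, 0.008, 0.009], [-0.004, -0.196, -0.981, 1.345], [0.0, 0.0, 0.0, 1.0]] 0.9960378011067709
side 43.82188703357495 [-0.1111208  0.         0.         0.         0.       ] [[0.939, -0.225, 0.259, 0.197], [-0.343, -0.648, 0.68, -1.026], [0.015, -0.728, -0.686, 1.144], [0.0, 0.0, 0.0, 1.0]] 0.9959462483723959
wrist 64.35543617146847 [0.0242606 0.        0.        0.        0.       ] [[0.408, 0.874, 0.263, 0.142], [0.913, -0.391, -0.118, 0.511], [-0.0, 0.288, -0.958, 0.384], [0.0, 0.0, 0.0, 1.0]] 0.9961751302083334
```

View pics/a.png

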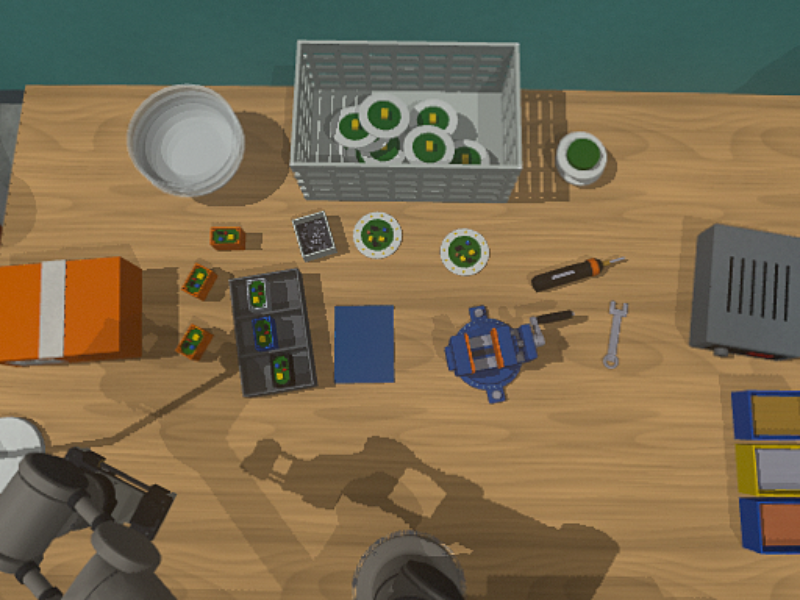

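View pics/side0.png

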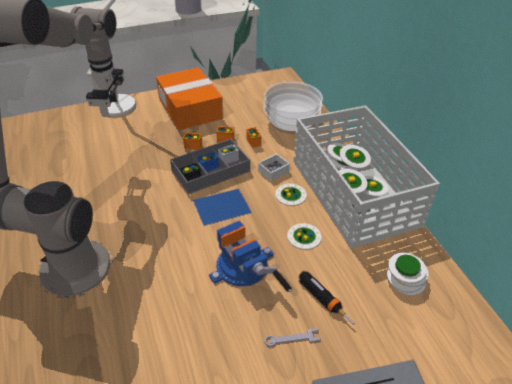

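The silver housing shows at (258,293) in the enlarged top view. The others are blue (265,332), black (282,370), and orange look-alikes outside the bin at (228,237), (199,281) and (195,342). Only the first is bare aluminium, in the far lane. The vise is at about (487,350), with its crank to the right.

```bash
python3 - <<'E'
from h import *
z=np.load('last_top.npz');c=get_calibration('top');X=cloud(c,z['T'],z['d'])
for n,(u,v) in dict(silver=(258,293),blue=(265,332),black=(282,370),mat=(364,344),fixedjaw=(477,352),jaw2=(499,348),bed=(487,350),grip=(555,318),nut=(525,340),wrench=(614,340),driver=(560,275)).items():
    print(n,X[int(v/1.5625),int(u/1.5625)].round(3))
p=z['p'][:,:,::-1]
a=cv2.resize(p[165:260,140:210],None,fx=6,fy=6,interpolation=cv2.INTER_CUBIC)
cv2.imwrite('pics/b.png',a)
cam=np.load('last_wrist.npz');p=cam['p'];print(onplane(get_calibration('wrist'),cam['T'],[(0,0),(511,0),(511,383),(0,383)],0).round(2).tolist())
T=Rn.from_euler('xyz',observe()['tool_rot']).as_matrix();print(T.round(3))
w=p[:,:,::-1];cv2.imwrite('pics/c.png',np.hstack([cv2.resize(a,(384,521)),np.vstack([cv2.resize(w,(416,312)),np.zeros((209,416,3),np.uint8)])]))
E
```

```text
silver [0.602 0.332 0.049]
blue [0.516 0.312 0.057]
black [0.439 0.271 0.056]
mat [ 0.501  0.108 -0.   ]
fixedjaw [ 0.481 -0.134  0.059]
jaw2 [ 0.486 -0.173  0.105]
bed [ 0.485 -0.153  0.061]
grip [ 0.555 -0.297  0.068]
nut [ 0.502 -0.226  0.109]
wrench [ 0.519 -0.436  0.008]
driver [ 0.653 -0.316  0.04 ]
[[-0.06, 0.3, 0.0], [0.16, 0.8, 0.0], [0.7, 0.7, 0.0], [0.37, -0.04, 0.0]]
[[-0.001  0.408  0.913]
 [-0.001  0.913 -0.408]
 [-1.    -0.001 -0.   ]]
```

View pics/c.png

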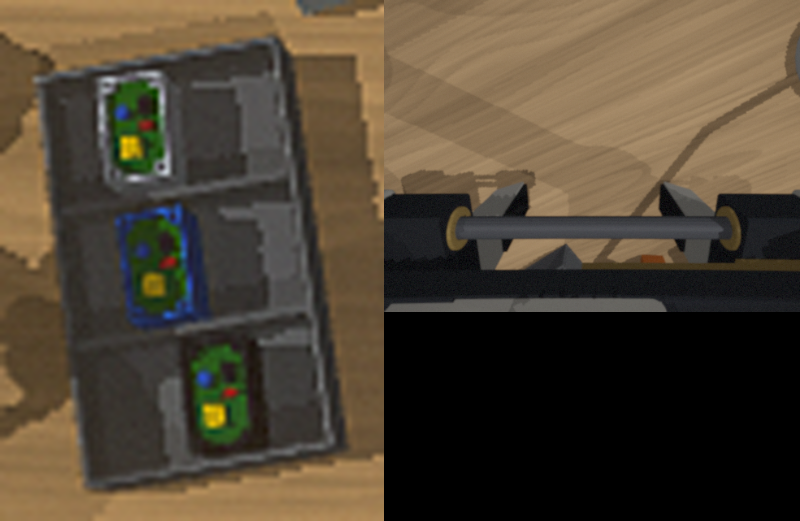

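```bash
python3 -m crank '[{"fingers":1,"tx":0,"ty":0.1,"tz":1.3,"roll":-0.4},{"fingers":1,"tx":0,"ty":0.2,"tz":2.7,"roll":-0.8},{"fingers":1,"tx":0,"ty":0.3,"tz":4.1,"roll":-1.2},{"fingers":1,"tx":0,"ty":0.4,"tz":5.5,"roll":-1.6},{"fingers":1,"tx":0,"ty":0.4,"tz":6.9,"roll":-2.0},{"fingers":1,"tx":0,"ty":0.5,"tz":8.2,"roll":-2.4},{"fingers":1,"tx":0,"ty":0.6,"tz":9.3,"roll":-2.8},{"fingers":1,"tx":0,"ty":0.6,"tz":10.3,"roll":-3.1}]'
cat >> h.py <<'E'
def rect(c,T,m,z):
    cs,_=cv2.findContours(m.astype(np.uint8),cv2.RETR_EXTERNAL,cv2.CHAIN_APPROX_NONE)
    k=cv2.convexHull(max(cs,key=cv2.contourArea)).reshape(-1,2)
    P=onplane(c,T,k,z)[:,:2]; return cv2.minAreaRect((P*1000).astype(np.float32))
E
python3 - <<'E'
from h import *
c,T,p,d=shot('wrist','w1');X=cloud(c,T,d)
hsv=cv2.cvtColor(p,cv2.COLOR_RGB2HSV)
m=(abs(X[...,2]-.055)<.006)&(hsv[...,2]>120)&(hsv[...,1]<50)
print(m.sum()); cv2.imwrite('pics/m1.png',np.hstack([cv2.resize(p[:,:,::-1],(400,300)),cv2.resize((m*255).astype(np.uint8),(400,300))[...,None].repeat(3,2)]))
o=observe();print(o['time'],o['tool_pos'],Rn.from_euler('xyz',o['tool_rot']).as_matrix().round(3).tolist())
E
```

```text
time: 1.15
tool_pos: [0.6017, 0.332, 0.2448]
tool_rot: [-3.019, 1.57, -2.897]
contact_force: [0.2, -0.1, 0.5]
opening: 0.0919
1283
1.2 [0.60557454 0.32878227 0.244019  ] [[0.001, -0.12, 0.993], [-0.002, 0.993, 0.12], [-1.0, -0.002, 0.001]]
```

View pics/m1.png

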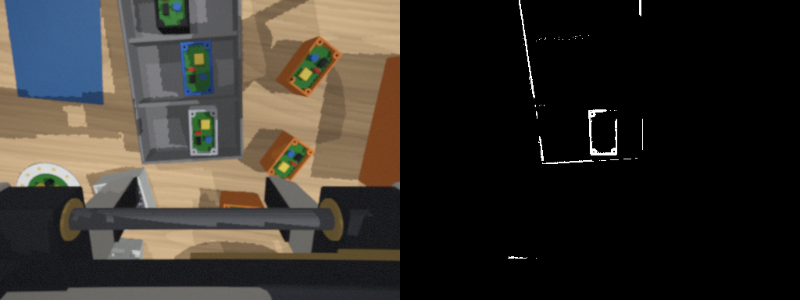

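The wrist view shows the silver housing standing in the far lane at (203,132) of the 400 px picture, with its rim isolated in the mask. Next I compute its pose and the lane clearances.

```bash
python3 - <<'E'
from h import *
c,T,p,d=shot('wrist');X=cloud(c,T,d)
hsv=cv2.cvtColor(p,cv2.COLOR_RGB2HSV)
m=(abs(X[...,2]-.055)<.006)&(hsv[...,2]>120)&(hsv[...,1]<50)
m=m.astype(np.uint8);m[:, :225]=0;m[:,300:]=0;m[:132]=0;m[202:]=0
m=cv2.morphologyEx(m,cv2.MORPH_CLOSE,np.ones((5,5)))
print(rect(c,T,m,.055))
h=X[m>0];print(np.median(h,0))
o=observe();R=Rn.from_euler('xyz',o['tool_rot']).as_matrix();print(o['tool_pos'],R.round(3).tolist())
(cx,cy),s,a=rect(c,T,m,.055)
# lane wall clearance along bin y: bin top edges left/right (rows of housing)
r=[(u,165) for u in(182,184,304,306,308)];print(onplane(c,T,r,.055).round(3).tolist())
D=np.array([cx/1000,cy/1000,.030])-o['tool_pos'];print('tool delta /40mm',(R.T@D/.04).round(2))
E
```

```text
((598.30224609375, 333.5546569824219), (66.8356704711914, 39.19007110595703), 8.185994148254395)
[0.61020334 0.32653665 0.05497047]
[0.6034359  0.33001424 0.24384793] [[-0.0, -0.117, 0.993], [-0.001, 0.993, 0.117], [-1.0, -0.001, -0.0]]
[[0.608, 0.245, 0.055], [0.607, 0.247, 0.055], [0.591, 0.378, 0.055], [0.591, 0.38, 0.055], [0.591, 0.382, 0.055]]
tool delta /40mm [ 5.35  0.11 -0.11]
```

```bash
python3 -m crank '[{"fingers":0.2,"tx":0.6,"ty":0.05,"tz":-0.1,"roll":-0.15},{"fingers":0.2,"tx":1.2,"ty":0.05,"tz":-0.1,"roll":-0.15},{"fingers":0.2,"tx":1.8,"ty":0.05,"tz":-0.1,"roll":-0.15},{"fingers":0.2,"tx":2.3,"ty":0.05,"tz":-0.1,"roll":-0.15},{"fingers":0.2,"tx":2.3,"ty":0.05,"tz":-0.1,"roll":-0.15},{"fingers":0.2,"tx":2.3,"ty":0.05,"tz":-0.1,"roll":-0.15},{"fingers":0.2,"tx":2.3,"ty":0.05,"tz":-0.1,"roll":-0.15},{"fingers":0.2,"tx":2.3,"ty":0.05,"tz":-0.1,"roll":-0.15}]'
python3 - <<'E'
from h import *
for i in range(3):
    o=observe();print(o['tool_pos'],o['tool_rot'],o['qpos'].round(4))
    c,T,p,d=shot('wrist','w2');X=cloud(c,T,d)
    hsv=cv2.cvtColor(p,cv2.COLOR_RGB2HSV)
    m=((abs(X[...,2]-.055)<.006)&(hsv[...,2]>120)&(hsv[...,1]<50)).astype(np.uint8)
    m=cv2.morphologyEx(m,cv2.MORPH_CLOSE,np.ones((5,5)))
    n,l,s,ce=cv2.connectedComponentsWithStats(m)
    Tt=T@np.linalg.inv(np.array(c['T_tool_cam']))
    for k in range(1,n):
        if s[k,4]>150 and 200<ce[k][0]<340:
            r=rect(c,T,l==k,.055);q=np.array([r[0][0]/1e3,r[0][1]/1e3,.03])-Tt[:3,3];print(s[k],r,(Tt[:3,:3].T@q/.04).round(3))
E
```

```text
time: 2.25
tool_pos: [0.5964, 0.3345, 0.1544]
tool_rot: [0.283, 1.569, 0.429]
contact_force: [-0.1, -0.6, -0.1]
opening: 0.0547
[0.59637491 0.33446336 0.15441726] [0.2831008  1.56934618 0.42947892] [ 0.3991  0.7074  1.1558  0.      1.277  -1.3181]
[ 232  160   50   77 1326] ((598.0093383789062, 333.6676330566406), (66.05377197265625, 39.86664581298828), 8.459432601928711) [ 3.11  -0.027  0.033]
[320 177   5  51 184] ((592.8505249023438, 387.9605407714844), (43.749935150146484, 3.0794146060943604), 10.620946884155273) [3.111 1.335 0.104]
[210 241  96   7 363] ((637.785888671875, 340.2779846191406), (3.9710772037506104, 82.07904815673828), 10.142690658569336) [ 3.112 -0.008  1.041]
[0.59630544 0.33444269 0.15421854] [0.32632076 1.56964073 0.47271007] [ 3.9910e-01  7.0760e-01  1.1560e+00  1.0000e-04  1.2769e+00 -1.3181e+00]
[ 232  160   50   78 1374] ((598.2733154296875, 333.75689697265625), (66.89689636230469, 39.86185073852539), 8.48591423034668) [ 3.106 -0.025  0.043]
[320 178   5  50 185] ((593.0859375, 388.01165771484375), (42.875221252441406, 3.177708864212036), 10.59177303314209) [3.106 1.335 0.112]
[210 241  96   7 375] ((637.7175903320312, 340.2593078613281), (4.072024345397949, 82.00524139404297), 10.099310874938965) [ 3.107 -0.008  1.042]
[0.59625506 0.33439689 0.15404813] [0.31991954 1.56992852 0.46625613] [ 3.9910e-01  7.0780e-01  1.1561e+00  1.0000e-04  1.2768e+00 -1.3180e+00]
[ 210  160   96   88 1752] ((602.1746215820312, 333.446044921875), (75.8453140258789, 81.95472717285156), 10.765979766845703) [ 3.101 -0.046  0.14 ]
[320 178   5  50 183] ((592.939208984375, 387.9905090332031), (42.83863830566406, 3.231658935546875), 10.46715259552002) [3.102 1.337 0.111]
```

```bash
python3 -m crank '[{"fingers":0.2,"tx":0,"ty":-0.04,"tz":0.04,"roll":0},{"fingers":0.2,"tx":0.8,"ty":-0.04,"tz":0.04,"roll":0},{"fingers":0.2,"tx":1.6,"ty":-0.04,"tz":0.04,"roll":0},{"fingers":0.2,"tx":2.3,"ty":-0.04,"tz":0.04,"roll":0},{"fingers":0.2,"tx":2.8,"ty":-0.04,"tz":0.04,"roll":0},{"fingers":0.2,"tx":3.05,"ty":-0.04,"tz":0.04,"roll":0},{"fingers":0.2,"tx":3.05,"ty":-0.04,"tz":0.04,"roll":0},{"fingers":0.2,"tx":3.05,"ty":-0.04,"tz":0.04,"roll":0}]' 25
python3 -m crank '[{"fingers":-0.3,"tx":0,"ty":0,"tz":0,"roll":0},{"fingers":-0.3,"tx":0,"ty":0,"tz":0,"roll":0},{"fingers":-0.3,"tx":0,"ty":0,"tz":0,"roll":0},{"fingers":-0.3,"tx":0,"ty":0,"tz":0,"roll":0},{"fingers":-0.3,"tx":-0.2,"ty":0,"tz":0,"roll":0},{"fingers":-0.3,"tx":-0.5,"ty":0,"tz":0,"roll":0},{"fingers":-0.3,"tx":-0.8,"ty":0,"tz":0,"roll":0},{"fingers":-0.3,"tx":-1.2,"ty":0,"tz":0,"roll":0}]' 25
python3 - <<'E'
from h import *
z=np.load('last_top.npz');c=get_calibration('top');p=z['p'];hsv=cv2.cvtColor(p,cv2.COLOR_RGB2HSV)
m=(hsv[...,0]>100)&(hsv[...,0]<125)&(hsv[...,1]>110)
m[:, :205]=0;m[:,258:]=0;m[:180]=0;m[260:]=0
print('mat',rect(c,z['T'],m,.002))
E
```

```text
time: 3.4
tool_pos: [0.5986, 0.3333, 0.0328]
tool_rot: [0.282, 1.569, 0.428]
contact_force: [-0.6, 0.3, 0.3]
opening: 0.0549
time: 4.4
tool_pos: [0.5978, 0.3329, 0.0804]
tool_rot: [-2.951, 1.57, -2.805]
contact_force: [1.0, 0.2, -2.1]
opening: 0.0399
mat ((501.6036376953125, 106.86328125), (164.79615783691406, 127.47701263427734), 1.2530395984649658)
```

```bash
python3 -m crank '[{"fingers":-0.3,"tx":-0.8,"ty":0,"tz":0,"roll":0},{"fingers":-0.3,"tx":-1.5,"ty":-0.3,"tz":-0.2,"roll":0},{"fingers":-0.3,"tx":-1.5,"ty":-1.2,"tz":-0.7,"roll":0},{"fingers":-0.3,"tx":-1.5,"ty":-2.3,"tz":-1.4,"roll":0},{"fingers":-0.3,"tx":-1.5,"ty":-3.4,"tz":-2.1,"roll":0},{"fingers":-0.3,"tx":-1.5,"ty":-4.4,"tz":-2.7,"roll":0},{"fingers":-0.3,"tx":-1.5,"ty":-5.1,"tz":-3.2,"roll":0},{"fingers":-0.3,"tx":-1.5,"ty":-5.23,"tz":-3.25,"roll":0}]'
python3 -m crank '[{"fingers":-0.3,"tx":0,"ty":0,"tz":0,"roll":0},{"fingers":-0.3,"tx":0.7,"ty":0,"tz":0,"roll":0},{"fingers":-0.3,"tx":1.4,"ty":0,"tz":0,"roll":0},{"fingers":-0.3,"tx":2.1,"ty":0,"tz":0,"roll":0},{"fingers":-0.3,"tx":2.4,"ty":0,"tz":0,"roll":0},{"fingers":-0.3,"tx":2.55,"ty":0,"tz":0,"roll":0},{"fingers":-0.3,"tx":2.6,"ty":0,"tz":0,"roll":0},{"fingers":-0.3,"tx":2.65,"ty":0,"tz":0,"roll":0}]'
```

```text
time: 5.4
tool_pos: [0.4993, 0.1055, 0.1407]
tool_rot: [-0.262, 1.57, -0.118]
contact_force: [0.1, 0.5, -2.2]
opening: 0.04
time: 6.4
tool_pos: [0.5005, 0.1072, 0.0342]
tool_rot: [-0.031, 1.569, 0.115]
contact_force: [-0.5, 0.4, -2.0]
opening: 0.0399
```

```bash
python3 -m crank '[{"fingers":-0.3,"tx":0.03,"ty":0,"tz":0,"roll":0},{"fingers":-0.3,"tx":0.05,"ty":0,"tz":0,"roll":0},{"fingers":-0.3,"tx":0.08,"ty":0,"tz":0,"roll":0},{"fingers":-0.3,"tx":0.1,"ty":0,"tz":0,"roll":0},{"fingers":-0.3,"tx":0.1,"ty":0,"tz":0,"roll":0},{"fingers":-0.3,"tx":0.1,"ty":0,"tz":0,"roll":0},{"fingers":-0.3,"tx":0.1,"ty":0,"tz":0,"roll":0},{"fingers":-0.3,"tx":0.1,"ty":0,"tz":0,"roll":0}]'
```

```text
time: 7.4
tool_pos: [0.4998, 0.1071, 0.0295]
tool_rot: [0.726, 1.571, 0.872]
contact_force: [-0.1, 0.1, -2.3]
opening: 0.0397
```

```bash
python3 -m crank '[{"fingers":-0.3,"tx":0.01,"ty":0,"tz":0,"roll":0},{"fingers":-0.3,"tx":0.02,"ty":0,"tz":0,"roll":0},{"fingers":-0.3,"tx":0.03,"ty":0,"tz":0,"roll":0},{"fingers":-0.3,"tx":0.04,"ty":0,"tz":0,"roll":0},{"fingers":-0.3,"tx":0.05,"ty":0,"tz":0,"roll":0},{"fingers":-0.3,"tx":0.05,"ty":0,"tz":0,"roll":0},{"fingers":-0.3,"tx":0.05,"ty":0,"tz":0,"roll":0},{"fingers":-0.3,"tx":0.05,"ty":0,"tz":0,"roll":0}]'
```

```text
time: 8.4
tool_pos: [0.4999, 0.1071, 0.0292]
tool_rot: [-0.11, 1.57, 0.036]
contact_force: [-5.8, -0.3, 16.6]
opening: 0.0399
```

```bash
python3 -m crank '[{"fingers":0.3,"tx":-0.03,"ty":0,"tz":0,"roll":0},{"fingers":0.3,"tx":-0.03,"ty":0,"tz":0,"roll":0},{"fingers":0.3,"tx":-0.03,"ty":0,"tz":0,"roll":0},{"fingers":0.5,"tx":-0.8,"ty":0,"tz":0,"roll":0},{"fingers":1,"tx":-1.6,"ty":0,"tz":0,"roll":0},{"fingers":1,"tx":-2.5,"ty":0,"tz":0,"roll":0},{"fingers":1,"tx":-3.4,"ty":0,"tz":0,"roll":0.8},{"fingers":1,"tx":-4.2,"ty":0,"tz":0,"roll":1.8}]'
python3 -m crank '[{"fingers":1,"tx":0,"ty":0,"tz":0,"roll":1},{"fingers":1,"tx":0,"ty":0,"tz":0,"roll":2},{"fingers":1,"tx":0,"ty":0,"tz":0,"roll":3},{"fingers":1,"tx":0,"ty":0,"tz":0,"roll":4},{"fingers":1,"tx":0,"ty":0,"tz":0,"roll":5},{"fingers":1,"tx":0,"ty":0,"tz":0,"roll":6},{"fingers":1,"tx":0,"ty":0,"tz":0,"roll":7.2},{"fingers":1,"tx":0,"ty":0,"tz":0,"roll":7.2}]'
cat > look.py <<'E'
from h import *
import sys
c,T,p,d=shot('wrist',sys.argv[1]);X=cloud(c,T,d); zt=float(sys.argv[2])
hsv=cv2.cvtColor(p,cv2.COLOR_RGB2HSV)
m=((abs(X[...,2]-zt)<.006)&(hsv[...,2]>110)&(hsv[...,1]<60)).astype(np.uint8)
m=cv2.morphologyEx(m,cv2.MORPH_CLOSE,np.ones((7,7)))
n,l,s,ce=cv2.connectedComponentsWithStats(m)
Tt=T@np.linalg.inv(np.array(c['T_tool_cam']));print(Tt.round(3).tolist(),'yaw y',np.degrees(np.arctan2(Tt[1,1],Tt[0,1])))
for k in range(1,n):
    if s[k,4]>250:
        r=rect(c,T,l==k,zt);q=np.array([r[0][0]/1e3,r[0][1]/1e3,zt])-Tt[:3,3];print(s[k],r,(Tt[:3,:3].T@q/.04).round(3))
E
python3 look.py w3 0.052
```

```text
time: 9.4
tool_pos: [0.4998, 0.1071, 0.1967]
tool_rot: [0.44, 1.57, 0.267]
contact_force: [0.8, -0.6, -0.2]
opening: 0.0921
time: 10.4
tool_pos: [0.4998, 0.107, 0.1953]
tool_rot: [-1.763, 1.57, 3.096]
contact_force: [-0.2, -1.6, 0.9]
opening: 0.0921
[[-0.0, 0.989, 0.146, 0.5], [0.0, 0.146, -0.989, 0.107], [-1.0, -0.0, -0.0, 0.195], [0.0, 0.0, 0.0, 1.0]] yaw y 8.420670671773925
[ 224  162   70   41 1045] ((500.13116455078125, 107.65071868896484), (65.76738739013672, 39.745330810546875), 8.426660537719727) [ 3.582  0.012 -0.014]
```

View pics/w3.png

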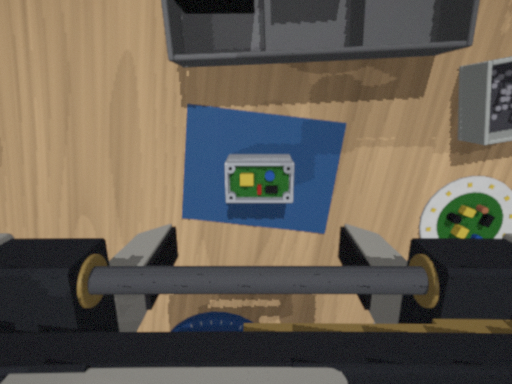

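```bash
python3 -m crank '[{"fingers":1,"tx":-0.6,"ty":-0.1,"tz":1.2,"roll":0},{"fingers":1,"tx":-1.2,"ty":-0.2,"tz":2.6,"roll":0},{"fingers":1,"tx":-1.8,"ty":-0.3,"tz":4.0,"roll":0},{"fingers":1,"tx":-2.4,"ty":-0.5,"tz":5.4,"roll":0},{"fingers":1,"tx":-2.6,"ty":-0.6,"tz":6.8,"roll":0},{"fingers":1,"tx":-2.6,"ty":-0.8,"tz":8.2,"roll":0},{"fingers":1,"tx":-2.6,"ty":-0.9,"tz":9.4,"roll":0},{"fingers":1,"tx":-2.6,"ty":-0.9,"tz":9.4,"roll":0}]'
python3 - <<'E'
from h import *
c,T,p,d=shot('wrist','w4');X=cloud(c,T,d)
hsv=cv2.cvtColor(p,cv2.COLOR_RGB2HSV)
m=((X[...,2]>.104)&(X[...,2]<.117)&(X[...,1]>-.25)).astype(np.uint8)
n,l,s,ce=cv2.connectedComponentsWithStats(m)
for k in range(1,n):
    if s[k,4]>150: print(s[k],rect(c,T,l==k,.110),np.median(X[l==k],0).round(4))
# orange facing
m=((hsv[...,0]<15)&(hsv[...,1]>130)&(X[...,2]>.05)).astype(np.uint8)
n,l,s,ce=cv2.connectedComponentsWithStats(m)
for k in range(1,n):
    if s[k,4]>80: print('or',s[k],ce[k],X[l==k].min(0).round(3),X[l==k].max(0).round(3))
m=((hsv[...,2]<60)&(X[...,2]>.03)&(X[...,2]<.16)&(X[...,1]<-.22)).astype(np.uint8)
n,l,s,ce=cv2.connectedComponentsWithStats(m)
for k in range(1,n):
    if s[k,4]>80: print('blk',s[k],ce[k],np.percentile(X[l==k],[5,50,95],axis=0).round(3).tolist())
E
```

```text
time: 11.45
tool_pos: [0.5185, -0.2734, 0.2984]
tool_rot: [-1.809, 1.57, 3.049]
contact_force: [-0.5, -0.1, -0.5]
opening: 0.0923
[194   0  85  11 644] ((474.39599609375, -116.88683319091797), (78.74978637695312, 8.175530433654785), 8.441036224365234) [ 0.4667 -0.1163  0.1093]
[ 202   63   80   41 2748] ((488.9037170410156, -184.42596435546875), (78.975830078125, 34.18247604370117), 12.030397415161133) [ 0.4889 -0.1843  0.1099]
[ 213  123   66   22 1142] ((499.3154296875, -233.78273010253906), (68.9048843383789, 19.666481018066406), 12.135848999023438) [ 0.4995 -0.2341  0.1058]
or [ 195    0   84   20 1384] [235.04913295   8.08959538] [ 0.436 -0.197  0.064] [ 0.513 -0.107  0.438]
or [202  63  79  12 474] [241.2742616   68.83544304] [ 0.447 -0.182  0.106] [ 0.525 -0.161  0.113]
blk [278 157  15  57 727] [285.18569464 184.78954608] [[0.545, -0.326, 0.068], [0.556, -0.294, 0.071], [0.566, -0.263, 0.073]]
blk [335 162  25  65 952] [346.40441176 190.68802521] [[0.63, -0.343, 0.031], [0.644, -0.295, 0.034], [0.668, -0.266, 0.037]]
```

View pics/w4.png

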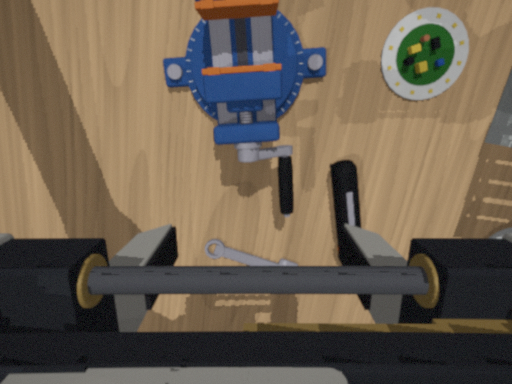

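The wrist view shows the vise at (240,70), the crank grip at (286,185), and the wrench and screwdriver clear of it. The vise yaw is 102.05°, its origin is about (0.4784, -0.136), and crank q is about 2.1. Now I go back to take the housing by its ends.

```bash
python3 -m crank '[{"fingers":1,"tx":0,"ty":0.1,"tz":-1.2,"roll":0},{"fingers":1,"tx":0.3,"ty":0.2,"tz":-2.6,"roll":0},{"fingers":1,"tx":1.0,"ty":0.3,"tz":-4.0,"roll":0},{"fingers":1,"tx":1.8,"ty":0.5,"tz":-5.4,"roll":0},{"fingers":1,"tx":2.4,"ty":0.6,"tz":-6.8,"roll":0},{"fingers":1,"tx":2.8,"ty":0.8,"tz":-8.2,"roll":0},{"fingers":1,"tx":3.4,"ty":0.91,"tz":-9.41,"roll":0},{"fingers":1,"tx":4.0,"ty":0.91,"tz":-9.41,"roll":0}]'
python3 -m crank '[{"fingers":1,"tx":0.8,"ty":0,"tz":0,"roll":0},{"fingers":1,"tx":1.6,"ty":0,"tz":0,"roll":0},{"fingers":1,"tx":2.2,"ty":0,"tz":0,"roll":0},{"fingers":1,"tx":2.55,"ty":0,"tz":0,"roll":0},{"fingers":0.3,"tx":2.55,"ty":0,"tz":0,"roll":0},{"fingers":0.2,"tx":2.55,"ty":0,"tz":0,"roll":0},{"fingers":0.2,"tx":2.55,"ty":0,"tz":0,"roll":0},{"fingers":0.2,"tx":2.55,"ty":0,"tz":0,"roll":0}]' 25
```

```text
time: 12.5
tool_pos: [0.4988, 0.112, 0.1392]
tool_rot: [2.552, 1.57, 1.136]
contact_force: [0.9, -0.3, -0.3]
opening: 0.092
time: 13.5
tool_pos: [0.5008, 0.1076, 0.0384]
tool_rot: [1.587, 1.569, 0.163]
contact_force: [-1.1, 0.2, 5.1]
opening: 0.0661
```

```bash
python3 -m crank '[{"fingers":0.2,"tx":-0.3,"ty":0,"tz":0,"roll":0},{"fingers":0.2,"tx":-1.2,"ty":0,"tz":0,"roll":0},{"fingers":0.2,"tx":-2.3,"ty":-0.1,"tz":0.4,"roll":-0.1},{"fingers":0.2,"tx":-3.3,"ty":-0.3,"tz":1.2,"roll":-0.2},{"fingers":0.2,"tx":-3.7,"ty":-0.6,"tz":2.4,"roll":-0.3},{"fingers":0.2,"tx":-3.7,"ty":-0.9,"tz":3.7,"roll":-0.36},{"fingers":0.2,"tx":-3.7,"ty":-1.2,"tz":4.9,"roll":-0.36},{"fingers":0.2,"tx":-3.7,"ty":-1.4,"tz":5.8,"roll":-0.36}]'
python3 -m crank '[{"fingers":0.2,"tx":0,"ty":-0.03,"tz":0.27,"roll":0},{"fingers":0.2,"tx":0,"ty":-0.03,"tz":0.27,"roll":0},{"fingers":0.2,"tx":0,"ty":-0.03,"tz":0.27,"roll":0},{"fingers":0.2,"tx":0,"ty":-0.03,"tz":0.27,"roll":0},{"fingers":0.2,"tx":0,"ty":-0.03,"tz":0.27,"roll":0},{"fingers":0.2,"tx":0,"ty":-0.03,"tz":0.27,"roll":0},{"fingers":0.2,"tx":0,"ty":-0.03,"tz":0.27,"roll":0},{"fingers":0.2,"tx":0,"ty":-0.03,"tz":0.27,"roll":0}]'
python3 - <<'E'
from h import *
c,T,p,d=shot('wrist','w5');X=cloud(c,T,d)
o=observe();R=Rn.from_euler('xyz',o['tool_rot']).as_matrix();print(o['tool_pos'],np.degrees(np.arctan2(R[1,1],R[0,1])))
vx=np.array([-.209,.978]);vy=np.array([-.978,-.209]);O=np.array([.4784,-.136])
print('vise xy of TCP',vx@(o['tool_pos'][:2]-O),vy@(o['tool_pos'][:2]-O))
m=((X[...,2]>.106)&(X[...,2]<.117)).astype(np.uint8)
n,l,s,ce=cv2.connectedComponentsWithStats(m)
for k in range(1,n):
    if s[k,4]>150: print(s[k],rect(c,T,l==k,.110),np.median(X[l==k],0).round(4), np.percentile((X[l==k][:,:2]-O)@np.c_[vx,vy],[2,98],axis=0).round(4).tolist())
E
```

```text
time: 14.5
tool_pos: [0.4779, -0.1321, 0.1861]
tool_rot: [0.252, 1.571, -1.11]
contact_force: [0.6, 0.1, -2.5]
opening: 0.0654
time: 15.5
tool_pos: [0.4797, -0.141, 0.1855]
tool_rot: [2.813, 1.571, 1.451]
contact_force: [0.2, -0.1, -2.6]
opening: 0.0657
[ 0.47967306 -0.14099508  0.18549981] 11.985340837999656
vise xy of TCP -0.005151254382274635 -0.00020108021365602058
[ 202  126  114   51 5572] ((470.8856201171875, -100.27130126953125), (79.03288269042969, 35.53624725341797), 11.993257522583008) [ 0.4706 -0.0995  0.1099] [[0.0196, -0.0378], [0.0537, 0.0378]]
```

View pics/w5.png

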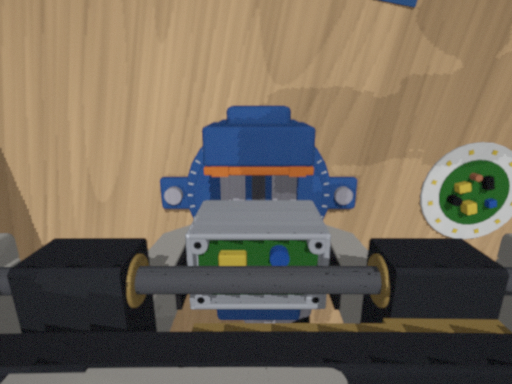

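The wrist view shows the housing held over the slot at (260,270), square to the fixed jaw facing at (260,171). The jaw measures at x = +19.6 mm and is centred, so I lower now.

```bash
python3 -m crank '[{"fingers":0.2,"tx":0.4,"ty":0,"tz":0,"roll":0},{"fingers":0.2,"tx":0.9,"ty":0,"tz":0,"roll":0},{"fingers":0.2,"tx":1.4,"ty":0,"tz":0,"roll":0},{"fingers":0.2,"tx":1.8,"ty":0,"tz":0,"roll":0},{"fingers":0.2,"tx":2.0,"ty":0,"tz":0,"roll":0},{"fingers":0.2,"tx":2.08,"ty":0,"tz":0,"roll":0},{"fingers":0.2,"tx":2.1,"ty":0,"tz":0,"roll":0},{"fingers":0.2,"tx":2.1,"ty":0,"tz":0,"roll":0}]'
python3 -m crank '[{"fingers":0.2,"tx":0.02,"ty":0,"tz":0,"roll":0},{"fingers":0.2,"tx":0.04,"ty":0,"tz":0,"roll":0},{"fingers":0.2,"tx":0.06,"ty":0,"tz":0,"roll":0},{"fingers":0.2,"tx":0.07,"ty":0,"tz":0,"roll":0},{"fingers":0.2,"tx":0.08,"ty":0,"tz":0,"roll":0},{"fingers":0.2,"tx":0.08,"ty":0,"tz":0,"roll":0},{"fingers":0.2,"tx":0.08,"ty":0,"tz":0,"roll":0},{"fingers":0.2,"tx":0.08,"ty":0,"tz":0,"roll":0}]'
```

```text
time: 16.55
tool_pos: [0.48, -0.1411, 0.102]
tool_rot: [1.013, 1.57, -0.348]
contact_force: [-0.3, -0.1, -3.9]
opening: 0.066
time: 17.55
tool_pos: [0.4797, -0.141, 0.0985]
tool_rot: [1.942, 1.571, 0.581]
contact_force: [-1.8, 0.2, 2.5]
opening: 0.0662
```

```bash
python3 -m crank '[{"fingers":0.2,"tx":0.02,"ty":0,"tz":0,"roll":0},{"fingers":0.2,"tx":0.02,"ty":0,"tz":0,"roll":0},{"fingers":0.7,"tx":0.01,"ty":0,"tz":0,"roll":0},{"fingers":0.8,"tx":0.01,"ty":0,"tz":0,"roll":0},{"fingers":0.8,"tx":0.01,"ty":0,"tz":0,"roll":0},{"fingers":0.8,"tx":-0.8,"ty":0,"tz":0,"roll":0},{"fingers":0.8,"tx":-1.8,"ty":0,"tz":0,"roll":0},{"fingers":0.8,"tx":-2.8,"ty":0,"tz":0,"roll":0}]'
python3 look.py w6 0.112
```

```text
time: 18.55
tool_pos: [0.4796, -0.1409, 0.2113]
tool_rot: [-2.452, 1.57, 2.469]
contact_force: [0.5, 0.3, 1.3]
opening: 0.0826
[[-0.0, 0.978, 0.208, 0.48], [0.0, 0.208, -0.978, -0.141], [-1.0, -0.0, -0.0, 0.211], [0.0, 0.0, 0.0, 1.0]] yaw y 11.988428211942633
[ 217  173   82   48 1416] ((478.9136657714844, -140.90093994140625), (65.72573852539062, 40.56615447998047), 11.992445945739746) [ 2.481 -0.015 -0.003]
```

View pics/w6.png

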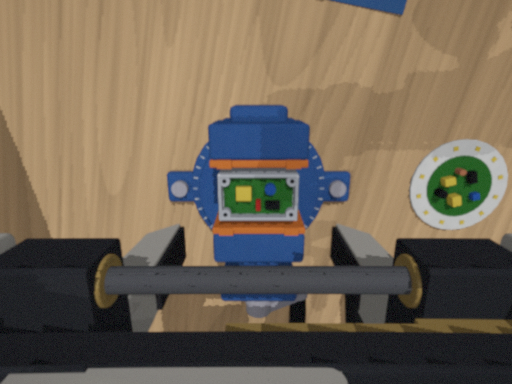

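The wrist view shows the housing standing in the slot at (258,195), square and clear of both jaws. It measures x ≈ -4.7 mm, y ≈ 0.6 mm and yaw 12.0°. Now the crank.

```bash
python3 -m crank '[{"fingers":0.4,"tx":0,"ty":0.2,"tz":0.7,"roll":0},{"fingers":0.4,"tx":0,"ty":0.4,"tz":1.6,"roll":0},{"fingers":0.4,"tx":0,"ty":0.6,"tz":2.6,"roll":0},{"fingers":0.4,"tx":0,"ty":0.9,"tz":3.6,"roll":0},{"fingers":0.4,"tx":0,"ty":1.08,"tz":4.3,"roll":0},{"fingers":0.4,"tx":0,"ty":1.08,"tz":4.42,"roll":0},{"fingers":0.4,"tx":0.6,"ty":1.08,"tz":4.42,"roll":0},{"fingers":0.4,"tx":1.2,"ty":1.08,"tz":4.42,"roll":0}]'
python3 - <<'E'
from h import *
c,T,p,d=shot('wrist','w7');X=cloud(c,T,d)
Tt=T@np.linalg.inv(np.array(c['T_tool_cam']))
hsv=cv2.cvtColor(p,cv2.COLOR_RGB2HSV)
m=((hsv[...,2]<70)&(X[...,2]>.04)&(X[...,2]<.1)&(abs(X[...,1]+.3)<.05)&(abs(X[...,0]-.56)<.05)).astype(np.uint8)
n,l,s,ce=cv2.connectedComponentsWithStats(m)
vx=np.array([-.209,.978]);vy=np.array([-.978,-.209]);O=np.array([.4784,-.136])
V=np.c_[vx,vy]
print('TCP vise',(Tt[:2,3]-O)@V,Tt[2,3])
for k in range(1,n):
    if s[k,4]>100: print(s[k],ce[k],((X[l==k][:,:2]-O)@V).mean(0),np.percentile(X[l==k][:,2],[5,50,95]))
E
```

```text
time: 19.6
tool_pos: [0.5584, -0.3041, 0.1617]
tool_rot: [2.912, 1.57, 1.551]
contact_force: [-0.3, 0.1, 0.1]
opening: 0.0643
TCP vise [-0.18110382 -0.04308521] 0.16166287584126499
[ 248  143   22   91 1876] [258.38432836 186.67590618] [-0.17019604 -0.04307658] [0.0674617  0.07113175 0.07290914]
```

View pics/w7.png

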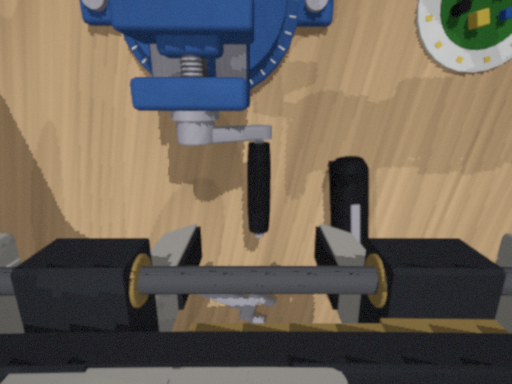

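The grip at (259,187) lies exactly between the fingers (y = -43.1 mm for both), so I descend and pinch.

```bash
python3 -m crank '[{"fingers":0.4,"tx":0.8,"ty":0,"tz":0,"roll":0},{"fingers":0.4,"tx":1.6,"ty":0,"tz":0,"roll":0},{"fingers":0.4,"tx":2.2,"ty":0,"tz":0,"roll":0},{"fingers":0.4,"tx":2.47,"ty":0,"tz":0,"roll":0},{"fingers":-0.3,"tx":2.47,"ty":0,"tz":0,"roll":0},{"fingers":-0.8,"tx":2.47,"ty":0,"tz":0,"roll":0},{"fingers":-0.8,"tx":2.47,"ty":0,"tz":0,"roll":0},{"fingers":-0.8,"tx":2.47,"ty":0,"tz":0,"roll":0}]' 40
```

```text
time: 20.65
tool_pos: [0.5589, -0.3051, 0.0642]
tool_rot: [0.843, 1.57, -0.518]
contact_force: [-0.6, -0.3, -0.2]
opening: 0.0291
```

```bash
python3 -m crank '[{"fingers":-0.8,"tx":0,"ty":0,"tz":0,"roll":0},{"fingers":-0.8,"tx":0,"ty":0,"tz":0,"roll":0},{"fingers":-0.8,"tx":0,"ty":0,"tz":0,"roll":0},{"fingers":-0.8,"tx":0.25,"ty":-0.2,"tz":0,"roll":0},{"fingers":-0.8,"tx":0.45,"ty":-0.45,"tz":0,"roll":0},{"fingers":-0.8,"tx":0.58,"ty":-0.76,"tz":0,"roll":0},{"fingers":-0.8,"tx":0.62,"ty":-1.08,"tz":0,"roll":0},{"fingers":-0.8,"tx":0.62,"ty":-1.08,"tz":0,"roll":0}]' 40
```

```text
time: 21.65
tool_pos: [0.5143, -0.3144, 0.0387]
tool_rot: [-1.974, 1.568, 2.948]
contact_force: [-4.0, -1.7, 4.0]
opening: 0.0177
```

```bash
python3 -m crank '[{"fingers":-0.8,"tx":-0.1,"ty":-0.48,"tz":0,"roll":0},{"fingers":-0.8,"tx":-0.37,"ty":-0.88,"tz":0,"roll":0},{"fingers":-0.8,"tx":-0.77,"ty":-1.15,"tz":0,"roll":0},{"fingers":-0.8,"tx":-1.25,"ty":-1.25,"tz":0,"roll":0},{"fingers":-0.8,"tx":-1.73,"ty":-1.15,"tz":0,"roll":0},{"fingers":-0.8,"tx":-2.13,"ty":-0.88,"tz":0,"roll":0},{"fingers":-0.8,"tx":-2.4,"ty":-0.48,"tz":0,"roll":0},{"fingers":-0.8,"tx":-2.5,"ty":0,"tz":0,"roll":0}]'
python3 - <<'E'
from h import *
c,T,p,d=shot('wrist','w8');X=cloud(c,T,d)
O=np.array([.4784,-.136]);V=np.c_[[-.209,.978],[-.978,-.209]]
m=((X[...,2]>.106)&(X[...,2]<.118)&(X[...,1]<-.14)&(X[...,1]>-.22)).astype(np.uint8)
n,l,s,ce=cv2.connectedComponentsWithStats(m)
for k in range(1,n):
    if s[k,4]>100: print(s[k],np.percentile((X[l==k][:,:2]-O)@V,[2,98],axis=0).round(4).tolist())
o=observe();print(o['tool_pos'],o['contact_force'],o['opening'])
E
```

```text
time: 22.65
tool_pos: [0.5145, -0.3143, 0.1389]
tool_rot: [-1.847, 1.566, 3.074]
contact_force: [-4.0, -1.9, -5.7]
opening: 0.0178
[ 181    0  164   15 2216] [[-0.064, -0.0375], [-0.0591, 0.0379]]
[ 0.51712174 -0.31373593  0.13891868] [ 0.23391569 -2.81959148 -2.41219115] 0.017963752837224404
```

```bash
python3 -m crank '[{"fingers":-0.8,"tx":0.1,"ty":0.48,"tz":0,"roll":0},{"fingers":-0.8,"tx":0.37,"ty":0.88,"tz":0,"roll":0},{"fingers":-0.8,"tx":0.77,"ty":1.15,"tz":0,"roll":0},{"fingers":-0.8,"tx":1.25,"ty":1.25,"tz":0,"roll":0},{"fingers":-0.8,"tx":1.73,"ty":1.15,"tz":0,"roll":0},{"fingers":-0.8,"tx":2.13,"ty":0.88,"tz":0,"roll":0},{"fingers":-0.8,"tx":2.4,"ty":0.48,"tz":0,"roll":0},{"fingers":-0.8,"tx":2.5,"ty":0,"tz":0,"roll":0}]'
python3 -m crank '[{"fingers":-0.8,"tx":-0.1,"ty":-0.48,"tz":0,"roll":0},{"fingers":-0.8,"tx":-0.37,"ty":-0.88,"tz":0,"roll":0},{"fingers":-0.8,"tx":-0.77,"ty":-1.15,"tz":0,"roll":0},{"fingers":-0.8,"tx":-1.25,"ty":-1.25,"tz":0,"roll":0},{"fingers":-0.8,"tx":-1.73,"ty":-1.15,"tz":0,"roll":0},{"fingers":-0.8,"tx":-2.13,"ty":-0.88,"tz":0,"roll":0},{"fingers":-0.8,"tx":-2.4,"ty":-0.48,"tz":0,"roll":0},{"fingers":-0.8,"tx":-2.5,"ty":0,"tz":0,"roll":0}]'
python3 -m crank '[{"fingers":-0.8,"tx":0.1,"ty":0.48,"tz":0,"roll":0},{"fingers":-0.8,"tx":0.37,"ty":0.88,"tz":0,"roll":0},{"fingers":-0.8,"tx":0.77,"ty":1.15,"tz":0,"roll":0},{"fingers":-0.8,"tx":1.25,"ty":1.25,"tz":0,"roll":0},{"fingers":-0.8,"tx":1.73,"ty":1.15,"tz":0,"roll":0},{"fingers":-0.8,"tx":2.13,"ty":0.88,"tz":0,"roll":0},{"fingers":-0.8,"tx":2.4,"ty":0.48,"tz":0,"roll":0},{"fingers":-0.8,"tx":2.5,"ty":0,"tz":0,"roll":0}]'
```

```text
time: 23.7
tool_pos: [0.5162, -0.3139, 0.0381]
tool_rot: [1.52, 1.57, 0.159]
contact_force: [3.1, 4.8, 18.7]
opening: 0.0178
time: 24.7
tool_pos: [0.5146, -0.3144, 0.1387]
tool_rot: [-1.839, 1.567, 3.082]
contact_force: [-4.5, -0.4, -0.3]
opening: 0.0175
time: 25.7
tool_pos: [0.516, -0.3139, 0.0381]
tool_rot: [1.679, 1.57, 0.318]
contact_force: [3.2, 6.2, 19.7]
opening: 0.0176
```

```bash
python3 -m crank '[{"fingers":-0.8,"tx":-0.1,"ty":-0.48,"tz":0,"roll":0},{"fingers":-0.8,"tx":-0.37,"ty":-0.88,"tz":0,"roll":0},{"fingers":-0.8,"tx":-0.77,"ty":-1.15,"tz":0,"roll":0},{"fingers":-0.8,"tx":-1.25,"ty":-1.25,"tz":0,"roll":0},{"fingers":-0.8,"tx":-1.73,"ty":-1.15,"tz":0,"roll":0},{"fingers":-0.8,"tx":-2.13,"ty":-0.88,"tz":0,"roll":0},{"fingers":-0.8,"tx":-2.4,"ty":-0.48,"tz":0,"roll":0},{"fingers":-0.8,"tx":-2.5,"ty":0,"tz":0,"roll":0}]'
python3 - <<'E'
from h import *
c,T,p,d=shot('wrist','w9');X=cloud(c,T,d)
O=np.array([.4784,-.136]);V=np.c_[[-.209,.978],[-.978,-.209]]
m=((X[...,2]>.104)&(X[...,2]<.118)&(X[...,1]<-.10)&(X[...,1]>-.215)).astype(np.uint8)
n,l,s,ce=cv2.connectedComponentsWithStats(m)
for k in range(1,n):
    if s[k,4]>100: print(s[k],np.percentile((X[l==k][:,:2]-O)@V,[2,98],axis=0).round(4).tolist())
c,T,p,d=shot('top');X=cloud(c,T,d)
hsv=cv2.cvtColor(p,cv2.COLOR_RGB2HSV)
xy=(X[...,:2]-O)@V
m=(hsv[...,0]>40)&(hsv[...,0]<80)&(hsv[...,1]>90)&(abs(xy[...,0])<.04)&(abs(xy[...,1])<.04)&(X[...,2]>.09)
print('board (top cam)',m.sum(),xy[m].mean(0) if m.any() else None)
E
```

```text
time: 26.7
tool_pos: [0.5144, -0.3145, 0.1386]
tool_rot: [-1.836, 1.566, 3.085]
contact_force: [-4.3, -0.1, 2.5]
opening: 0.0177
board (top cam) 116 [-0.0006785  -0.00067074]
```

```bash
python3 -m crank '[{"fingers":-0.8,"tx":0.03,"ty":0.24,"tz":0,"roll":0},{"fingers":-0.8,"tx":0.1,"ty":0.48,"tz":0,"roll":0},{"fingers":-0.8,"tx":0.23,"ty":0.72,"tz":0,"roll":0},{"fingers":-0.8,"tx":0.4,"ty":0.92,"tz":0,"roll":0},{"fingers":-0.8,"tx":0.59,"ty":1.06,"tz":0,"roll":0},{"fingers":-0.8,"tx":0.78,"ty":1.16,"tz":0,"roll":0},{"fingers":-0.8,"tx":0.98,"ty":1.22,"tz":0,"roll":0},{"fingers":-0.8,"tx":0.98,"ty":1.22,"tz":0,"roll":0}]'
python3 - <<'E'
from h import *
t=observe()['tool_pos'];O=np.array([.4784,-.136]);V=np.c_[[-.209,.978],[-.978,-.209]]
y=((t[:2]-O)@V)[1];print(t,y,'q-6pi',np.arctan2(-y,t[2]-.088))
E
```

```text
time: 27.8
tool_pos: [0.5647, -0.3038, 0.0984]
tool_rot: [1.394, 1.569, 0.033]
contact_force: [7.4, -0.2, -1.7]
opening: 0.0179
[ 0.56473593 -0.30384055  0.09835998] -0.04935786277884143 q-6pi 1.3639044330287127
```

```bash
python3 -m crank '[{"fingers":-0.3,"tx":0,"ty":0,"tz":0,"roll":0},{"fingers":0.3,"tx":0,"ty":0,"tz":0,"roll":0},{"fingers":0.3,"tx":0,"ty":0,"tz":0,"roll":0},{"fingers":0.3,"tx":0,"ty":0,"tz":0,"roll":0},{"fingers":0.3,"tx":-0.6,"ty":0,"tz":0,"roll":0},{"fingers":0.3,"tx":-1.5,"ty":0,"tz":0,"roll":0},{"fingers":0.3,"tx":-2.5,"ty":0,"tz":0,"roll":0},{"fingers":0.3,"tx":-3.5,"ty":0,"tz":0,"roll":0}]'
python3 -m crank '[{"fingers":0.3,"tx":-0.5,"ty":0,"tz":0,"roll":0},{"fingers":0.3,"tx":-1,"ty":0,"tz":0,"roll":0},{"fingers":0.3,"tx":-1,"ty":-0.5,"tz":-0.5,"roll":0},{"fingers":0.3,"tx":-1,"ty":-1,"tz":-1,"roll":0},{"fingers":0.3,"tx":-1,"ty":-1.2,"tz":-1.5,"roll":0},{"fingers":0.3,"tx":-1,"ty":-1.2,"tz":-2,"roll":0},{"fingers":0.3,"tx":-1,"ty":-1.2,"tz":-2.2,"roll":0},{"fingers":0.3,"tx":-1,"ty":-1.2,"tz":-2.2,"roll":0}]'
python3 look.py w10 0.112
python3 - <<'E'
from h import *
O=np.array([.4784,-.136]);V=np.c_[[-.209,.978],[-.978,-.209]]
z=np.load('last_wrist.npz');c=get_calibration('wrist');X=cloud(c,z['T'],z['d']);hsv=cv2.cvtColor(z['p'],cv2.COLOR_RGB2HSV)
xy=(X[...,:2]-O)@V
b=(hsv[...,2]<70)&(abs(xy[...,0]+.172)<.04)&(abs(xy[...,1])<.08)&(X[...,2]>.04)&(X[...,2]<.16)
print('grip vise y, top z',b.sum(),np.median(xy[b],0),np.percentile(X[b][:,2],[50,95]))
E
```

```text
time: 28.8
tool_pos: [0.5639, -0.3037, 0.2407]
tool_rot: [-2.584, 1.571, 2.338]
contact_force: [0.2, -0.1, -0.3]
opening: 0.0597
time: 29.8
tool_pos: [0.4993, -0.2273, 0.2796]
tool_rot: [0.782, 1.57, -0.579]
contact_force: [0.5, 0.1, -0.8]
opening: 0.0598
[[0.0, 0.978, 0.209, 0.499], [-0.0, 0.209, -0.978, -0.227], [-1.0, 0.0, 0.0, 0.28], [0.0, 0.0, 0.0, 1.0]] yaw y 12.051206722008331
[ 221   59   71   45 1036] ((478.0768737792969, -136.92153930664062), (65.60474395751953, 39.01751708984375), 12.064952850341797) [ 4.19  -0.049 -2.322]
grip vise y, top z 779 [-0.166344   -0.04761533] [0.10565136 0.10750407]
```

View pics/w10.png

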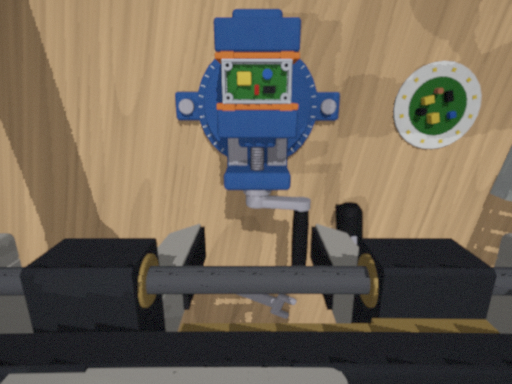

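The housing at (257,80) is held between both jaw facings, square, and the crank has stayed at q ≈ 20.2. Nothing is touching the robot, so I hand in.

```bash
python3 -c "
from cell import hand_in; print(hand_in())"
```

```text
the job is handed in; nothing more can be done
None
```

The silver housing is clamped in the vise, board side up, and the job was handed in at about 30 s of the 72 s allowed.

I took it from the far lane by its 40 mm sides and set it on the mat. There I changed grip to its ends, stood it on the vise bed and let go. I then carried the crank round from about q = 2.1 to 20.2 rad and released it.

- **Housing:** the last wrist picture put it within about 1 mm of the bed point in x and y. It was square to the jaws within measurement error.
- **Crank:** it stayed at about 20.2 rad after release. That is about 0.42 turn past the nominal first touch at 17.6 rad, so the clamp force should be about 60 N. I could not measure that force directly.
- **Robot:** it was clear of everything, with the force reading near zero.

I did not measure the bystanders' positions at the end; no move came near them. No check failed. One wrist-camera check during cranking found no jaw surfaces in view, so I used the top camera, which showed the housing against the fixed jaw.

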